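# Set the pressure cap to its vent stop on the header tank

## Robot

A 6-joint arm with a two-finger parallel gripper is mounted at the origin on the work surface. World frame = base frame: x ahead of the robot, y to its left, z up, the work surface at z = 0. Lengths are in m, angles in rad, forces in N, time in s.
With the tool pointing down it reaches from about 0.4 to 0.825 m from the base axis. Payload 7 kg.
Tool frame: the origin (TCP) lies at the very end of the fingers, on their centre line; the grasp point (between the pads) lies 19 mm behind it; x points along the fingers, y is the direction in which the jaws open and shut, and the axes are right-handed (so a half turn about x gives the same grasp; the last joint's range is limited). The gripper opens to 88 mm and grips with 3 to 60 N. Pads are 19 mm wide; open, the fingers measure 130 mm over their backs; the gripper's body (78 mm by 193 mm) begins 47 mm behind the grasp point.
Start: joints at [-1.004, 0.359, 0.012, 0, -1.224, -0.288], TCP at [0.186, -0.649, 0.227] pointing down, gripper open.
Joint ranges: [-3.07, 3.07], [-1.43, 2.12], [-1.02, 1.25], [-3.03, 1.67], [-3.05, -0], [-3.03, 3.03]. Speed limits (rad/s): [2.39, 2.39, 3.01, 3.14, 3.14, 3.14].

## Interface

Orientations are given as [roll, pitch, yaw] about the fixed x, y, z axes, in that order (R = Rz(yaw) Ry(pitch) Rx(roll)).
In Python, from station import arm gives the robot as it stands.
- The arm moves only by the shell command python3 -m inch 'ROWS' [OPENING] [FORCE]. ROWS is text: rows parted by semicolons, each of 6 numbers parted by spaces: the shift along the world's x, y, z in units of 30 mm (1.0 is 30 mm), then the turn, a rotation vector about the world's x, y, z in units of 5 degrees (1.0 is 5 degrees). In form: dx dy dz wx wy wz; .... A call has 1 to 12 rows; each row shifts and turns the commanded pose from where the row before left it; what a row does not reach is not made up. A row lasts 1/8 s, in which the tool goes at most 62.5 mm and 10.7 degrees, less where a joint would pass 70% of its speed; a pose out of reach is approached as far as the arm can. A call is refused whole if a number of a shift passes 1 or a number of a turn 1, either way. A call with a gripper value outside its range is refused whole. OPENING is the opening, from 0 (shut) to 1 (fully open), set as the call begins (- or left out, the last holds). The fingers move at their own pace and stop on an object; FORCE is the grip in N (left out, the last holds). Time passes only in rows, so rows that do not move let the fingers close. It gives the time, the measured TCP pose, the force and the opening at its end, in the units of the state.
- arm.get_state(): the state, without advancing time (a new reading comes with each control period).
- arm.grab_frame(name): name is "scene" or "side" or "wrist"; returns a dict with "frame" (420x560x3 uint8, red, green, blue), "range_z" (420x560 float32, m along the optical axis (not along the pixel's ray), 0 where there is no reading), "mtx" (3x3 intrinsics, pixels), "dist_coeffs" ([k1, k2, p1, p2, k3] as OpenCV has them; the pictures are not rectified), "pose" (4x4, takes a point from camera to world coordinates). Camera axes: x right, y up, looking along -z (the intrinsics and any distortion apply to the point x, -y, -z); pixel columns grow to the right and rows downward; lengths in m; the calibration is good to about 2 mm. A picture is of the moment at which its call begins.
- arm.job_done(): hands the job in, once; it reports no verdict.
Trained networks look in a picture, given as the dict that the camera call returned (one of the last four; its "shot" number tells which), for a name from the list of things; names that differ only in an ending like _2 or _b are one class to them, and where a whole thing is asked for, a point or a joint stands for the part that bears it (a point fixed in the world has none). Each returns a list of dicts, best first, with "confidence" (0 to 1); they miss things now and then, are a little off and sometimes report something else, mostly with a low value. They report only what shows in the picture. A call takes as long as a camera call. They do not tell look-alikes from the thing itself.
- arm.search_frame(picture, target): "extent" ([centre column, centre row, width, height] as shares, 0 to 1, of the picture: columns of its width, rows of its height, round what is visible of it).
- arm.masks_of(picture, target): "mask" (420x560 bool, what is visible of it) and "extent" ([centre column, centre row, width, height] as shares, 0 to 1, of the picture: columns of its width, rows of its height, round what is visible of it).
- arm.place_of(picture, target): "position" ([column, row] as shares, 0 to 1, of the picture: columns of its width, rows of its height: a listed point, or the origin of a listed thing).
The state is a dict: "t": time; "q": joint angles; "qd": joint speeds; "joint_efforts": joint torques, N m; "eef_pos": TCP position; "ee_rot": TCP orientation; "force": force on the tool from outside, world axes, zero at the start; "moment": the same for the moment, N m; "width": finger opening in m.
Only numpy, scipy, OpenCV 4.12 (cv2) and the standard library are available. Lean on these libraries where they do the work, as an engineer would, in place of code of your own. Each camera call takes 0.05 s, during which the arm holds its last target. There are 200 camera calls.

## Task

The header tank on the bench has to be left venting through its filler cap only: first screw the small winged bleed cap on the tank clockwise until it is fully home. Then pick up the round pressure cap from the bench, drop its two lugs through the notches of the filler neck, press it down and turn it clockwise half way, to the first stop, but do not force it past that stop to where it locks. Finish while still gripping the cap and holding it still at that half-way stop; leave the other things on the bench where they are.

Things in the scene. Friction and masses are not known exactly. Their poses are not given: they have to be found in the camera images.
- tank: Bare aluminium coolant header tank, a box 110 x 240 mm, 100 mm high, on a 15 mm plywood board (150 x 270 mm) fixed to the bench; cannot move. Origin: centre of the board's underside, at bench height; z up. y runs along the tank towards its filler-neck end (neck axis at y = +55 mm, bleed cap axis at y = -75 mm), x across it. Top face at z = 115 mm. A thin overflow tail leaves the neck's foot to +y.
- neck_mouth (a point): Centre of the filler neck's open mouth, level with the top of its flange, 36 mm above the tank's top (151 mm above the bench); axes parallel to the tank's. The neck is an upright tube, 32 mm outside, 27 mm bore, over 30 mm deep, with a 4 mm thick flange of 47 mm diameter around its top. The flange has two open notches about 15 mm wide, on the tank's +x and -x sides.
- neck_notch (a point): Middle of the flange's +x notch, 21 mm from the neck's axis, level with the flange's top. Lugs that are down through the notches turn only clockwise (seen from above) under the flange. After about 45 degrees they meet the first stop, a tab hanging 4.5 mm below the flange; only if pressed more than 4.5 mm below the flange's underside can they be forced under the tab, to lock at 90 degrees.
- cap: Round steel pressure cap, loose, standing upright on the bench, 0.24 to 0.35 kg: skirt and crown of 58 mm diameter, crown top 22 mm above the rim. Origin: centre of the skirt's bottom rim; z up; x along its grip bar. The skirt (52 mm inside) goes round the neck's flange. It stands in one of three places right of the tank, shared with the hinge and chuck key.
- cap_bar (a point): Centre of the top of the straight grip bar on the pressure cap, 46 mm above the cap's rim. The bar is 46 mm long (along the cap's x), 13 mm thick and 24 mm high above the crown. The two lugs are right under its ends, so the cap goes on with the bar in line with the notches, either way round.
- cap_lug (a point): The cap's +x lug, 23 mm from its axis, on the rim; the other is opposite. Lugs point inwards, 8 mm wide, 4 mm thick. A sprung disc in the cap meets the flange when the rim is 6 mm below the flange's top; the lugs are clear under the flange from 8 mm, best turned at 9 to 10 mm; the disc bottoms at 15 mm. The spring pushes up with 2 N at first touch, 9 N at the bottom.
- bleed (a joint): Turn of the brass bleed cap on its vertical axis, rad: 0 is screwed fully home (a firm stop), positive is unscrewed (anticlockwise from above), up to 1.6; it is left open by 0.7 to 1.3. It turns stiffly (0.06 N m), stays where it is left, and does not rise noticeably.
- bleed_wing (a point): Centre of the top edge of the brass bleed cap's upright wing, on the cap's axis, 154 mm above the bench. The wing is 32 mm long, 9 mm thick, 19 mm high, on a round cap of 25 mm diameter. The point's x axis runs along the wing and turns with it; screwed home, the wing lies across the tank, along the tank's x axis.
- hinge: Bystander: brass butt hinge lying open on the bench, 75 x 55 mm, 9 mm high; leave it.
- chuck_key: Bystander: grey drill chuck key lying on the bench, 65 x 69 mm T shape, 19 mm high; leave it.
- jar: Bystander: red plastic screw jar, 66 mm diameter, 82 mm high, behind the tank; leave it.
- tin_cup: Bystander: tin cup of roofing bolts, 74 mm diameter, 80 mm high, off the tank's filler end; leave it.
- spanner: Bystander: steel spanner, 170 mm long, lying in front of the tank; leave it.
- screwdriver: Bystander: screwdriver, 190 mm long, lying behind the tank; leave it.
Things that resemble listed ones, but are neither listed nor needed, are in the scene too. What is shaped like the cap but blue or purple is not meant.

How it is judged:
On the way, in this order (a step that is already met when the one before it is completed fails the run):
1. the bleed cap is screwed fully home (within 0.12 rad) (value of joint bleed below 0.12 rad), for 0.2 s.
2. the pressure cap's lugs have gone down through the notches: rim at least 6.5 mm below the flange's top, bar in line with the notches within 17 degrees, centred within 5 mm (z of cap in the frame of neck_mouth below -0.0065 m and horizontal distance between cap and neck_mouth below 0.005 m and angle between the x axis of cap and the x axis of tank, either way round below 0.3 rad), for 0.05 s.
At the end, for the whole second after the job is handed in: Bleed cap home (within 0.12 rad); pressure cap level (0.1 rad) and centred (5 mm) on the neck, rim 6.5 to 17.5 mm below the flange top, turned 34 to 55 degrees clockwise from the notches, at rest, still gripped (over 2 N) (value of joint bleed below 0.12 rad and z of cap in the frame of neck_mouth between -0.0175 and -0.0065 m and horizontal distance between cap and neck_mouth below 0.005 m and angle between cap's own z axis and vertical below 0.1 rad and angle between the x axis of cap and the x axis of tank, either way round between 0.593 and 0.96 rad and contact force between the fingers and cap above 2 N and angular speed of cap below 0.1 rad/s and ((x of cap_lug in the frame of neck_mouth above 0.005 m and y of cap_lug in the frame of neck_mouth below -0.005 m) or (x of cap_lug in the frame of neck_mouth below -0.005 m and y of cap_lug in the frame of neck_mouth above 0.005 m))); the arm keeps its last pose, push and grip.
It fails at once if the pressure cap is forced past the first stop towards the lock (turned over 64 degrees under the flange) (z of cap in the frame of neck_mouth below -0.0065 m and horizontal distance between cap and neck_mouth below 0.006 m and angle between the x axis of cap and the x axis of tank, either way round above 1.12 rad).
It fails at once if a bystander is moved by more than 30 mm (distance of any of hinge, chuck_key, jar, tin_cup, spanner, screwdriver from where it was at the start of the episode above 0.03 m).
It also fails if it takes over 59 s, if anything falls off the work surface, if the arm or the gripper's body presses on something with over 40 N, if the wrist force passes 120 N, or if a joint passes its speed limit or range.

## Working session

There is one attempt and no reset: what is moved stays moved. The work goes in short steps, Python scripts to look and compute and a shell command to move; the robot and the scene stay as the last step left them, time stands still between calls to the robot, and variables do not carry over. Pictures are saved under pics/ and viewed, about 8 in all and at most 12, crops included, and the job is handed in when it is done.

```bash
ls; mkdir -p pics
cat > h.py <<'E'
import numpy as np, cv2
from station import arm
def px2ray(p,u,v):
    n=cv2.undistortPoints(np.array([[[u,v]]],float),p["mtx"],np.array(p["dist_coeffs"],float))[0,0]
    return np.array([n[0],-n[1],-1.0])
def at_depth(p,u,v,d):
    T=np.array(p["pose"]); r=px2ray(p,u,v)*d
    return T[:3,:3]@r+T[:3,3]
def at_z(p,u,v,z):
    T=np.array(p["pose"]); r=T[:3,:3]@px2ray(p,u,v); o=T[:3,3]
    return o+r*(z-o[2])/r[2]
def cloud(p):
    d=p["range_z"]; H,W=d.shape
    uv=np.stack(np.meshgrid(np.arange(W),np.arange(H)),-1).reshape(-1,1,2).astype(float)
    n=cv2.undistortPoints(uv,np.array(p["mtx"]),np.array(p["dist_coeffs"],float)).reshape(H,W,2)
    P=np.stack([n[...,0]*d,-n[...,1]*d,-d],-1); T=np.array(p["pose"])
    return P@T[:3,:3].T+T[:3,3]
def tri(obs):
    A=np.zeros((3,3));b=np.zeros(3)
    for p,u,v in obs:
        T=np.array(p["pose"]); r=T[:3,:3]@px2ray(p,u,v); r/=np.linalg.norm(r); M=np.eye(3)-np.outer(r,r)
        A+=M;b+=M@T[:3,3]
    return np.linalg.solve(A,b)
E
cat > look.py <<'E'
from h import *
np.set_printoptions(precision=4,suppress=True)
P={}
for c in ("scene","side"):
    p=arm.grab_frame(c); P[c]=p
    cv2.imwrite(f"pics/{c}0.png",p["frame"][...,::-1])
    X=cloud(p)
    for t in ("cap_bar","bleed_wing","neck_mouth","neck_notch","cap","tank"):
        for r in arm.place_of(p,t)[:3]:
            u,v=r["position"][0]*560,r["position"][1]*420
            w=X[min(int(v),419),min(int(u),559)]
            print(c,t,round(r["confidence"],2),round(u,1),round(v,1),w)
    print(np.array(p["pose"])[:3,3])
print(arm.get_state())
E
python3 look.py
```

```text
pics
scene cap_bar 0.95 122.7 240.6 [ 0.3773 -0.3818  0.0442]
scene cap_bar 0.83 99.9 280.4 [ 0.4716 -0.4751  0.0472]
scene cap_bar 0.81 146.5 264.9 [ 0.4633 -0.3579  0.0223]
scene bleed_wing 0.7 321.7 199.5 [0.605  0.0576 0.1411]
scene neck_mouth 0.63 370.1 185.1 [0.621  0.2012 0.1305]
scene neck_notch 0.78 374.2 186.3 [0.6286 0.2082 0.1295]
scene cap 0.97 130.4 250.6 [ 0.3985 -0.3734  0.0218]
scene cap 0.79 146.5 278.0 [ 0.5001 -0.374   0.0211]
scene cap 0.69 100.8 297.7 [ 1.3483 -0.5625  1.0242]
scene tank 0.98 344.0 228.8 [0.6663 0.0881 0.0763]
scene tank 0.33 193.6 244.3 [ 0.4546 -0.2269  0.0096]
[ 1.3483 -0.5625  1.0242]
side cap_bar 0.77 318.1 166.3 [ 0.483  -0.3717  0.0463]
side cap_bar 0.74 220.7 367.1 [0.6715 0.3621 0.0588]
side cap_bar 0.54 346.3 168.6 [ 0.3881 -0.3671  0.0491]
side bleed_wing 0.63 264.1 234.9 [0.6184 0.0275 0.1154]
side neck_mouth 0.79 249.9 278.7 [0.6342 0.1776 0.1268]
side neck_notch 0.89 242.8 274.5 [0.6539 0.1591 0.1149]
side neck_notch 0.23 320.2 175.6 [ 0.474  -0.3533  0.0224]
side cap 0.8 322.2 156.7 [ 0.4686 -0.4638  0.0244]
side cap 0.63 318.5 177.2 [ 0.4806 -0.3417  0.0223]
side cap 0.51 346.7 176.6 [ 0.3857 -0.353   0.0259]
side tank 0.94 256.4 294.7 [0.6141 0.2111 0.1149]
side tank 0.23 264.0 237.5 [0.6194 0.0395 0.1169]
[0.5226 0.7037 0.8382]
{'t': 0.7, 'q': array([-1.0039,  0.3586,  0.0119, -0.    , -1.2241, -0.2881]), 'qd': array([ 0.0005, -0.0004,  0.0015,  0.0011,  0.0006, -0.0015]), 'joint_efforts': array([ -0.0002, -58.216 ,  29.3246,   7.0012,   0.0125,   0.    ]), 'eef_pos': array([ 0.1858, -0.6489,  0.2266]), 'ee_rot': array([-1.0062,  1.5707, -0.7274]), 'force': array([ 0.7253, -0.3467, -0.5984]), 'moment': array([ 0.0523,  0.0145, -0.0302]), 'width': 0.08732614402437319}
```

View pics/scene0.png

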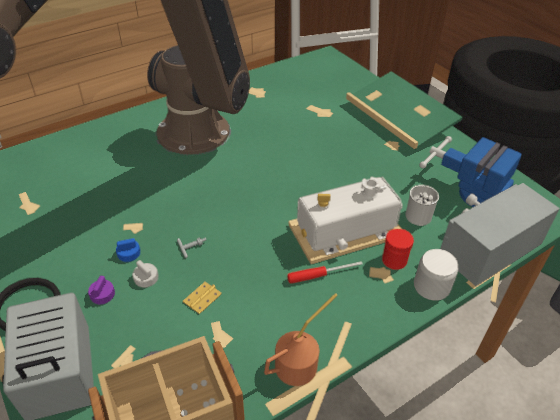

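View pics/side0.png

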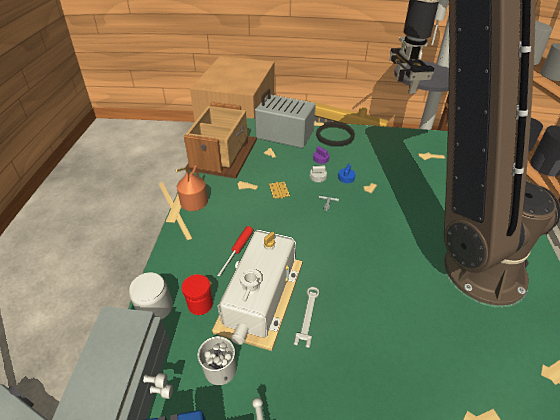

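The steel cap is the whitish one (scene 146,270; side 318,172), with blue and purple decoys beside it. The bleed cap is brass (scene 323,199; side 269,240), and the neck is at scene 372,184 and side 251,278. Next I'll fit rough geometry from the depth data.

```bash
cat > fit.py <<'E'
from h import *
np.set_printoptions(precision=4,suppress=True)
Q=[];C=[]
for c in ("scene","side"):
    p=arm.grab_frame(c); X=cloud(p); m=(p["range_z"]>0); Q.append(X[m]); C.append(p["frame"][m])
    def s(lab,lo,hi,cx,cy,r):
        k=(X[...,2]>lo)&(X[...,2]<hi)&(np.hypot(X[...,0]-cx,X[...,1]-cy)<r)&m
        q=X[k]
        if len(q)>4:
            d=q[:,:2]-q[:,:2].mean(0); w,v=np.linalg.eigh(d.T@d/len(d))
            print(c,lab,len(q),q.mean(0),"zmax",np.percentile(q[:,2],97),"ang",np.degrees(np.arctan2(v[1,1],v[0,1]))%180,"sd",np.sqrt(w))
        return q
    s("bar",.03,.06,.475,-.37,.035); s("crown",.015,.06,.475,-.37,.045)
    s("wing",.139,.17,.615,.045,.05); s("neck",.139,.17,.635,.18,.06)
    q=s("top",.108,.122,.625,.12,.16)
    print(cv2.minAreaRect(q[:,:2].astype(np.float32)))
E
python3 fit.py
```

```text
scene bar 109 [ 0.4882 -0.3718  0.0423] zmax 0.04852687283376738 ang 11.925493762079782 sd [0.0037 0.0134]
scene crown 401 [ 0.489  -0.3728  0.0272] zmax 0.047420596565643125 ang 23.88289667134245 sd [0.0138 0.0146]
scene wing 76 [0.6077 0.0645 0.1481] zmax 0.15412474915403518 ang 59.42705588672985 sd [0.0027 0.0089]
scene neck 163 [0.6325 0.1921 0.1472] zmax 0.15153237838172515 ang 103.56763827733927 sd [0.0119 0.0142]
scene top 2294 [0.6277 0.1273 0.1128] zmax 0.11750012734664592 ang 75.4922525533749 sd [0.0298 0.0675]
((0.6217343807220459, 0.1379244476556778), (0.23849789798259735, 0.11206480115652084), 78.56089782714844)
side bar 79 [ 0.4799 -0.3679  0.0408] zmax 0.048315301451799866 ang 10.268455559835843 sd [0.0038 0.0137]
side crown 193 [ 0.4803 -0.3621  0.0298] zmax 0.04736801671616853 ang 6.585389855141614 sd [0.0092 0.015 ]
side wing 79 [0.6008 0.0677 0.1491] zmax 0.15531972012477502 ang 54.32093999259519 sd [0.0027 0.0099]
side neck 243 [0.6283 0.1931 0.149 ] zmax 0.15295742919532304 ang 77.27621426271082 sd [0.0118 0.0148]
side top 3197 [0.6159 0.1513 0.1144] zmax 0.11775739414828788 ang 78.05875363651751 sd [0.0326 0.07  ]
((0.6166278123855591, 0.1383712887763977), (0.2391529083251953, 0.10889796912670135), 77.77384948730469)
```

```bash
cat > st.py <<'E'
from h import *
from scipy.spatial.transform import Rotation as R
np.set_printoptions(precision=4,suppress=True)
s=arm.get_state(); M=R.from_euler("xyz",s["ee_rot"]).as_matrix()
print("t",s["t"],"pos",s["eef_pos"],"x",M[:,0],"jaw",np.degrees(np.arctan2(M[1,1],M[0,1])),"q",s["q"],"F",s["force"],"w",s["width"])
E
python3 st.py; python3 -m inch '1 1 0.3 0 0 1' ; python3 st.py
```

```text
t 0.8 pos [ 0.1857 -0.6489  0.2266] x [ 0.  0. -1.] jaw 105.97326312868447 q [-1.0039  0.3586  0.0119 -0.     -1.2241 -0.2881] F [-0.3411 -0.3312 -0.77  ] w 0.08739049514839194
t: 0.92
eef_pos: [0.2145, -0.6193, 0.2343]
ee_rot: [1.903, 1.569, 2.267]
force: [1.2, 0.8, 0.5]
width: 0.0873
t 0.925 pos [ 0.2145 -0.6193  0.2343] x [-0.0014  0.0017 -1.    ] jaw 110.88979522750579 q [-0.9403  0.3235 -0.0218  0.0002 -1.2276 -0.2659] F [1.1908 0.8435 0.4507] w 0.08733512169340975
```

```bash
python3 -m inch '.54 .95 0 0 0 .3; .54 .95 0 0 0 .3; .54 .95 0 0 0 .3; .54 .95 0 0 0 .3; .54 .95 0 0 0 .3; .54 .95 0 0 0 .3; .54 .95 0 0 0 .3; .54 .95 0 0 0 .3; .54 .95 0 0 0 .3; .54 .95 0 0 0 .3; .54 .95 0 0 0 .3; .54 .95 0 0 0 .3' 0.5 20; python3 -m inch '.54 .95 0 0 0 .3; .54 .95 0 0 0 .3; .54 .95 0 0 0 .3; .54 .95 0 0 0 .3; .54 .95 0 0 0 .3; .54 .95 0 0 0 .3; .54 .95 0 0 0 .3; .54 .95 0 0 0 .3; .54 .95 0 0 0 .3; .54 .95 0 0 0 .3; .54 .95 0 0 0 .3; 0 0 0 0 0 0'
cat > wl.py <<'E'
from h import *
import sys
np.set_printoptions(precision=4,suppress=True)
def pca(q):
    d=q[:,:2]-q[:,:2].mean(0); w,v=np.linalg.eigh(d.T@d/len(d)); return np.degrees(np.arctan2(v[1,1],v[0,1]))%180,np.sqrt(w)
p=arm.grab_frame("wrist"); X=cloud(p); m=p["range_z"]>0
cv2.imwrite(f"pics/{sys.argv[1]}.png",p["frame"][...,::-1])
for a in sys.argv[2:]:
    lo,hi,cx,cy,r=map(float,a.split(","))
    k=(X[...,2]>lo)&(X[...,2]<hi)&(np.hypot(X[...,0]-cx,X[...,1]-cy)<r)&m; q=X[k]
    if len(q)>9: print(a,len(q),q.mean(0),"mid",(q.min(0)+q.max(0))/2,"rect",cv2.minAreaRect(q[:,:2].astype(np.float32)),*pca(q),"zmed",np.median(q[:,2]))
for t in ("bleed_wing","neck_mouth","neck_notch","cap_bar"):
    for r in arm.place_of(p,t)[:2]:
        u,v=r["position"][0]*560,r["position"][1]*420
        print(t,round(r["confidence"],2),round(u),round(v),X[min(int(v),419),min(int(u),559)],at_z(p,u,v,{"cap_bar":.046}.get(t,.1525)))
E
python3 st.py; python3 wl.py w1 .146,.17,.605,.066,.03 .143,.17,.63,.192,.04
```

```text
t: 2.42
eef_pos: [0.4106, -0.276, 0.2358]
ee_rot: [-0.951, 1.57, -0.27]
force: [1.0, 0.2, -0.4]
width: 0.0436
t: 3.92
eef_pos: [0.5891, 0.0382, 0.2351]
ee_rot: [2.587, 1.57, -2.725]
force: [0.0, -0.2, 0.6]
width: 0.0438
t 3.925 pos [0.5891 0.0382 0.2351] x [-0.0003 -0.0001 -1.    ] jaw 145.5934679714591 q [ 0.3957  0.2152 -0.1681  0.     -1.1878 -0.9962] F [ 0.006  -0.2268  0.5831] w 0.04375422603468997
.146,.17,.605,.066,.03 544 [0.6015 0.0633 0.154 ] mid [0.6028 0.0649 0.1513] rect ((0.6023797988891602, 0.06488093733787537), (0.03171183913946152, 0.008470341563224792), 55.50528335571289) 55.077935449288645 [0.0025 0.0094] zmed 0.15444330118142435
.143,.17,.63,.192,.04 55 [0.6175 0.1728 0.1459] mid [0.6178 0.1731 0.1462] rect ((0.6173354387283325, 0.17312979698181152), (0.0031725720036774874, 0.009683259762823582), 62.92170715332031) 146.10773982785503 [0.0006 0.0026] zmed 0.14604941198971985
bleed_wing 0.96 286 265 [0.6033 0.0662 0.1546] [0.6035 0.0676 0.1525]
```

View pics/w1.png

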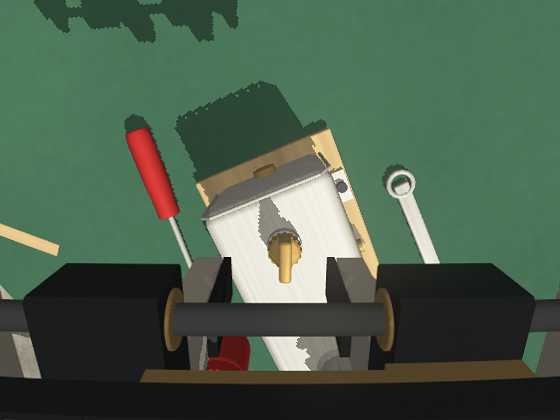

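The wrist picture shows the brass wing at (286,265), lying 55° in world axes and centred at (0.6025, 0.065, 0.154). That puts bleed at about 1.17 rad. I'll turn the wrist half round, so joint 6 has range for the later turns, and then descend.

```bash
python3 -m inch '.45 .89 0 0 0 1;0 0 0 0 0 1;0 0 0 0 0 1;0 0 0 0 0 1;0 0 0 0 0 1;0 0 0 0 0 1;0 0 0 0 0 1;0 0 0 0 0 1;0 0 0 0 0 1;0 0 0 0 0 1;0 0 0 0 0 1;0 0 0 0 0 1' 0.5 20 >/dev/null; python3 -m inch '0 0 0 0 0 1;0 0 0 0 0 1;0 0 0 0 0 1;0 0 0 0 0 1;0 0 0 0 0 1;0 0 0 0 0 1;0 0 0 0 0 1;0 0 0 0 0 1;0 0 0 0 0 1;0 0 0 0 0 1;0 0 0 0 0 1;0 0 0 0 0 1' >/dev/null;  python3 -m inch '0 0 0 0 0 1;0 0 0 0 0 1;0 0 0 0 0 1;0 0 0 0 0 1;0 0 0 0 0 1;0 0 0 0 0 1;0 0 0 0 0 1;0 0 0 0 0 1;0 0 0 0 0 1;0 0 0 0 0 1;0 0 0 0 0 1;0 0 0 0 0 1'; python3 st.py; python3 wl.py w2 .148,.17,.605,.066,.03 .143,.17,.63,.192,.04 .108,.12,.61,.15,.2
```

```text
t: 8.68
eef_pos: [0.6016, 0.0625, 0.2359]
ee_rot: [2.598, 1.57, 0.427]
force: [-0.4, -0.6, 0.6]
width: 0.0436
t 8.675 pos [0.6016 0.0625 0.2359] x [ 0.0004  0.0002 -1.    ] jaw -34.42156320835956 q [ 0.4262  0.2382 -0.1361 -0.     -1.1961  2.1147] F [-0.3811 -0.5641  0.5954] w 0.043606399172913785
.148,.17,.605,.066,.03 585 [0.6032 0.0666 0.1545] mid [0.6026 0.066  0.1525] rect ((0.6027781963348389, 0.06605713814496994), (0.031234005466103554, 0.008302740752696991), 55.43703079223633) 55.19978370992353 [0.0025 0.0092] zmed 0.154685274401424
.143,.17,.63,.192,.04 2299 [0.6266 0.188  0.1512] mid [0.6288 0.1917 0.1486] rect ((0.6273796558380127, 0.18849283456802368), (0.0373760424554348, 0.04706399142742157), 57.09921646118164) 113.85606620768444 [0.0102 0.0141] zmed 0.15173129074808372
.108,.12,.61,.15,.2 34067 [0.6149 0.1235 0.1157] mid [0.6116 0.1317 0.114 ] rect ((0.6166606545448303, 0.13105091452598572), (0.2216038554906845, 0.10906603187322617), 77.91533660888672) 84.00142713775044 [0.0315 0.0552] zmed 0.11585523811395693
bleed_wing 0.86 275 217 [0.5998 0.0653 0.1548] [0.5997 0.0642 0.1525]
neck_mouth 0.56 193 25 [0.6256 0.2019 0.1188] [0.6283 0.192  0.1525]
neck_notch 0.58 228 8 [0.6523 0.1972 0.1153] [0.6514 0.1875 0.1525]
neck_notch 0.33 392 168 [0.7043 0.0047 0.0123] [0.6829 0.0486 0.1525]
```

```bash
python3 -m inch '.03 .1 -.8 0 0 0; 0 0 -.8 0 0 0; 0 0 -.8 0 0 0; 0 0 -.8 0 0 0; 0 0 0 0 0 0' ; python3 -m inch '0 0 0 0 0 0; 0 0 0 0 0 0; 0 0 0 0 0 0;0 0 0 0 0 0' 0 35; python3 st.py
```

```text
t: 9.55
eef_pos: [0.6015, 0.0657, 0.1379]
ee_rot: [-0.621, 1.567, -2.796]
force: [-0.5, -0.7, 1.4]
width: 0.0441
t: 10.05
eef_pos: [0.6029, 0.0663, 0.14]
ee_rot: [2.541, 1.57, 0.367]
force: [-0.0, -0.4, -0.5]
width: 0.0092
t 10.05 pos [0.6029 0.0663 0.14  ] x [ 0.0006  0.0002 -1.    ] jaw -34.53069192320871 q [ 0.4313  0.3151 -0.2614  0.0001 -0.9936  2.1076] F [-0.0482 -0.3805 -0.5042] w 0.009210394490889758
```

```bash
python3 -m inch '0 0 0 0 0 -1;0 0 0 0 0 -1;0 0 0 0 0 -1;0 0 0 0 0 -1;0 0 0 0 0 -1;0 0 0 0 0 -1;0 0 0 0 0 -1;0 0 0 0 0 -1;0 0 0 0 0 -1;0 0 0 0 0 -1;0 0 0 0 0 -1;0 0 0 0 0 -1'>/dev/null;  python3 -m inch '0 0 0 0 0 -1;0 0 0 0 0 -.5;0 0 0 0 0 0;0 0 0 0 0 0'; python3 st.py; python3 -c "
from station import arm;print(arm.get_state()['moment'])"
```

```text
t: 12.05
eef_pos: [0.603, 0.0666, 0.14]
ee_rot: [-2.386, 1.57, 0.546]
force: [-1.3, 2.6, 4.7]
width: 0.0091
t 12.05 pos [0.603  0.0666 0.14  ] x [ 0.0007  0.0004 -1.    ] jaw -101.96183679637898 q [ 0.4316  0.3153 -0.2612 -0.0001 -0.9935  0.9305] F [-1.3387  2.6244  4.694 ] w 0.009071570353132042
[0.77949929 0.66702026 0.00921346]
```

```bash
python3 -m inch '0 0 0 0 0 -.5;0 0 0 0 0 -.3;0 0 0 0 0 0'; python3 st.py; python3 -c "
from station import arm;print(arm.get_state()['moment'])"
```

```text
t: 12.42
eef_pos: [0.603, 0.0666, 0.14]
ee_rot: [-2.626, 1.57, 0.237]
force: [-2.2, 3.2, 4.9]
width: 0.0095
t 12.425 pos [0.603  0.0666 0.14  ] x [ 0.0007  0.0002 -1.    ] jaw -105.9553319374282 q [ 0.4317  0.3153 -0.2612  0.0002 -0.9935  0.8605] F [-2.2429  3.1547  4.8554] w 0.009484990750597085
[0.96802036 0.79227772 0.65843775]
```

```bash
python3 -m inch '0 0 0 0 0 0;0 0 0 0 0 0;0 0 1 0 0 .5;0 0 1 0 0 0.3;0 0 1 0 0 0; .4 1 .6 0 0 0; 0 .7 0 0 0 0;0 0 0 0 0 0' .6 35;python3 st.py; python3 wl.py w3 .148,.17,.605,.066,.03 .147,.157,.63,.192,.04 .108,.12,.61,.15,.2
```

```text
t: 13.42
eef_pos: [0.614, 0.1184, 0.2461]
ee_rot: [0.422, 1.569, -2.928]
force: [0.6, -0.6, -0.7]
width: 0.0526
t 13.425 pos [0.614  0.1184 0.2461] x [-0.002  -0.0004 -1.    ] jaw -101.95027889218514 q [ 0.502   0.2675 -0.0729 -0.0006 -1.2323  0.8605] F [ 0.5628 -0.6423 -0.6922] w 0.052615159145041286
.148,.17,.605,.066,.03 597 [0.6041 0.0659 0.1541] mid [0.6031 0.0655 0.1525] rect ((0.6029320955276489, 0.06547364592552185), (0.009342335164546967, 0.03202098608016968), 77.84678649902344) 167.68126013250173 [0.0027 0.0092] zmed 0.1545169408802698
.147,.157,.63,.192,.04 1986 [0.6305 0.1924 0.1516] mid [0.6301 0.1927 0.1506] rect ((0.6302459836006165, 0.1925305277109146), (0.04675006866455078, 0.043778274208307266), 79.20003509521484) 82.37353716869829 [0.0118 0.0147] zmed 0.1517351105656485
.108,.12,.61,.15,.2 32692 [0.6237 0.134  0.1156] mid [0.6182 0.1385 0.114 ] rect ((0.6189007759094238, 0.1391635686159134), (0.23783071339130402, 0.10920631885528564), 77.67930603027344) 77.18052156391543 [0.0315 0.0673] zmed 0.11580157113414488
bleed_wing 0.73 352 218 [0.6014 0.0676 0.1554] [0.6002 0.0668 0.1525]
neck_mouth 0.7 172 214 [0.6231 0.2038 0.1195] [0.6303 0.1916 0.1525]
neck_notch 0.65 168 186 [0.6457 0.1996 0.119 ] [0.6506 0.1881 0.1525]
```

View pics/w3.png

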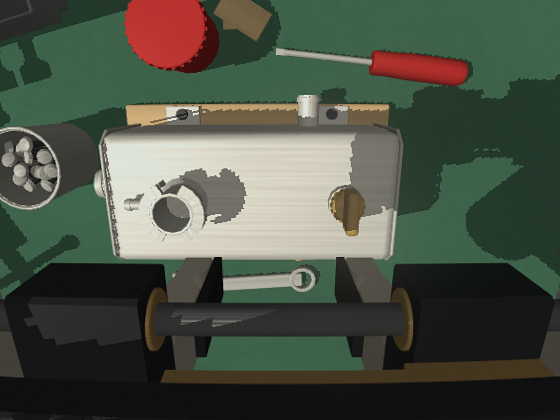

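The wing now lies at -12.3°, which is the tank's x axis, so bleed is about 0. The neck at picture (172,214) is at (0.6304, 0.1926, 0.1517). Next is the pressure cap.

```bash
python3 -m inch '-.28 -.95 0 0 0 .3;-.28 -.95 0 0 0 .3;-.28 -.95 0 0 0 .3;-.28 -.95 0 0 0 .3;-.28 -.95 0 0 0 .3;-.28 -.95 0 0 0 .3;-.28 -.95 0 0 0 .3;-.28 -.95 0 0 0 .3;-.28 -.95 0 0 0 .3;-.28 -.95 0 0 0 .3;-.28 -.95 0 0 0 .3;-.28 -.95 0 0 0 .3' .5 30 ;python3 -m inch '-.28 -.95 -.2 0 0 .3;-.28 -.95 -.5 0 0 .3;-.28 -.95 -.6 0 0 .3;-.28 -.95 -.6 0 0 .3; 0 0 0 0 0 0';python3 st.py; python3 wl.py w4 .034,.06,.484,-.37,.04 .015,.06,.484,-.37,.045
```

```text
t: 15.18
eef_pos: [0.5131, -0.226, 0.2475]
ee_rot: [0.305, 1.571, -2.732]
force: [0.2, -0.6, 0.9]
width: 0.0436
t: 15.8
eef_pos: [0.4783, -0.3401, 0.1886]
ee_rot: [-0.545, 1.567, 2.802]
force: [-0.4, 0.4, 0.4]
width: 0.044
t 15.8 pos [ 0.4783 -0.3401  0.1886] x [-0.0032  0.0011 -1.    ] jaw -78.18964786824293 q [-0.2853  0.2445 -0.2396 -0.0002 -1.0901  2.0623] F [-0.3751  0.4031  0.4079] w 0.044014815053908744
.034,.06,.484,-.37,.04 843 [ 0.4843 -0.3703  0.0457] mid [ 0.4827 -0.371   0.0416] rect ((0.4829643666744232, -0.3710556626319885), (0.04492030665278435, 0.013202077709138393), 11.915255546569824) 12.240879414757785 [0.0038 0.013 ] zmed 0.046268944944187984
.015,.06,.484,-.37,.045 3257 [ 0.485  -0.3698  0.0288] mid [ 0.4824 -0.3714  0.0321] rect ((0.48333653807640076, -0.3710693418979645), (0.057240284979343414, 0.05865359678864479), 22.015487670898438) 116.36758889824688 [0.0142 0.0145] zmed 0.023327413048064183
bleed_wing 0.24 312 187 [ 0.4918 -0.3663  0.0461] [ 0.5143 -0.3519  0.1525]
neck_mouth 0.48 314 196 [ 0.4856 -0.3694  0.0463] [ 0.51   -0.3541  0.1525]
neck_notch 0.22 316 194 [ 0.4875 -0.3698  0.0466] [ 0.511  -0.3544  0.1525]
cap_bar 0.81 295 301 [ 0.3849 -0.3755  0.047 ] [ 0.3842 -0.3758  0.046 ]
cap_bar 0.65 432 235 [ 0.4728 -0.4781  0.0472] [ 0.4716 -0.4792  0.046 ]
```

View pics/w4.png

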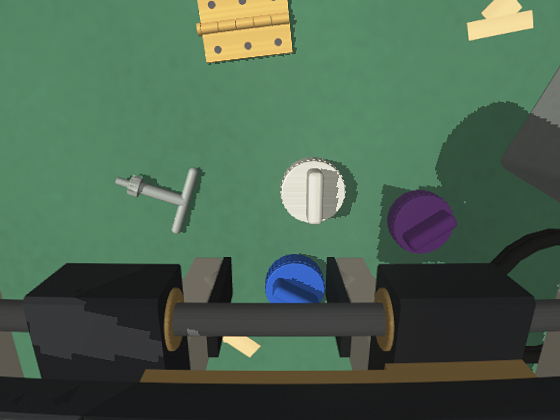

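```bash
python3 -m inch '.1 -.9 -.4 0 0 0;.05 -.12 -.9 0 0 0;0 0 -1 0 0 0;0 0 -1 0 0 0;0 0 -1 0 0 0;0 0 -.8 0 0 0;0 0 -.3 0 0 0;0 0 0 0 0 0' .5;python3 st.py
```

```text
t: 17.05
eef_pos: [0.4852, -0.369, 0.0287]
ee_rot: [-0.031, 1.571, -2.963]
force: [0.2, -0.0, 0.2]
width: 0.0437
t 17.05 pos [ 0.4852 -0.369   0.0287] x [-0.0002 -0.     -1.    ] jaw -77.98589582833813 q [-0.3301  0.4441 -0.3643  0.0002 -0.7625  2.1105] F [ 0.1626 -0.0151  0.1567] w 0.04367116535547226
```

```bash
python3 -m inch '-.07 -.07 -.08 0 0 0;0 0 0 0 0 0' .5;python3 st.py;python3 -m inch '0 0 0 0 0 0;0 0 0 0 0 0;0 0 0 0 0 0;0 0 0 0 0 0' 0 40;python3 st.py
```

```text
t: 17.3
eef_pos: [0.483, -0.3717, 0.027]
ee_rot: [2.577, 1.57, -0.356]
force: [0.2, -0.9, 0.1]
width: 0.0437
t 17.3 pos [ 0.483  -0.3717  0.027 ] x [ 0.0012 -0.0004 -1.    ] jaw -78.03488328130742 q [-0.3357  0.4456 -0.3672  0.     -0.7568  2.1153] F [ 0.1651 -0.8545  0.1409] w 0.0437471263984933
t: 17.8
eef_pos: [0.4827, -0.3713, 0.0262]
ee_rot: [-1.159, 1.571, 2.191]
force: [-0.7, 1.4, 0.6]
width: 0.0129
t 17.8 pos [ 0.4827 -0.3713  0.0262] x [-0.0001  0.0002 -1.    ] jaw -78.02876969893839 q [-0.3353  0.4466 -0.3676 -0.0002 -0.7567  2.1152] F [-0.7363  1.3585  0.5781] w 0.012891018989446137
```

```bash
python3 -m inch '0 0 1 0 0 0;0 0 1 0 0 0;0 0 1 0 0 0;0 0 1 0 0 0;.24 .94 1 0 0 -.24;.24 .94 .83 0 0 -.24;.24 .94 0 0 0 -.24;.24 .94 0 0 0 -.24;.24 .94 0 0 0 -.24;.24 .94 0 0 0 -.24;.24 .94 0 0 0 -.24;.24 .94 0 0 0 -.24';python3 -m inch '.24 .94 0 0 0 -.24;.24 .94 0 0 0 -.24;.24 .94 0 0 0 -.24;.24 .94 0 0 0 -.24;.24 .94 0 0 0 -.24;.24 .94 0 0 0 -.24;.24 .94 0 0 0 -.24;.24 .94 0 0 0 -.24;.24 .94 0 0 0 -.24;.24 .94 0 0 0 -.24;.24 .94 0 0 0 -.24;.24 .94 0 0 0 -.24'; python3 -m inch '0 0 0 0 0 0; 0 0 0 0 0 0'; python3 st.py
cat > sl.py <<'E'
from h import *
import sys
p=arm.grab_frame("side"); f=p["frame"][150:360,160:400,::-1]
w=arm.grab_frame("wrist")["frame"][...,::-1]
cv2.imwrite(f"pics/{sys.argv[1]}.png",np.hstack([cv2.resize(f,(440,385)),cv2.resize(w,(360,385))]))
X=cloud(p); m=p["range_z"]>0
E
python3 sl.py s5
```

```text
t: 19.3
eef_pos: [0.5399, -0.1447, 0.2004]
ee_rot: [-0.321, 1.569, 2.861]
force: [0.1, 0.0, -2.2]
width: 0.0127
t: 20.8
eef_pos: [0.6263, 0.1934, 0.2001]
ee_rot: [0.487, 1.569, -2.866]
force: [-0.1, 0.0, -3.8]
width: 0.0128
t: 21.05
eef_pos: [0.6261, 0.1923, 0.2002]
ee_rot: [0.637, 1.569, -2.714]
force: [0.1, 0.2, -2.9]
width: 0.0126
t 21.05 pos [0.6261 0.1923 0.2002] x [-0.0015 -0.0007 -1.    ] jaw -102.00630774951922 q [ 0.5949  0.3436 -0.0713 -0.0003 -1.1575  0.7664] F [ 0.054   0.1923 -2.8733] w 0.012605605068289737
```

View pics/s5.png

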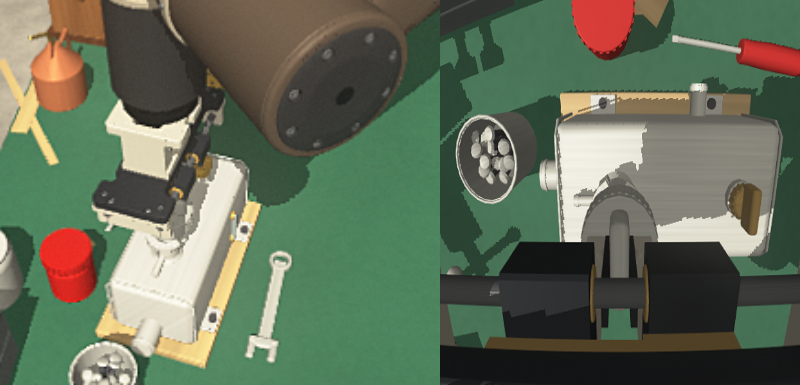

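The cap is held level, with its bar upright between the pads. I'll measure its centre and bar angle in the hand.

```bash
python3 wl.py w6 .212,.23,.626,.192,.026 .185,.203,.626,.192,.033 | head -2
python3 - <<'E'
from h import *
from scipy.optimize import least_squares
# crown disc outline: visible outer edge fitted with a circle R=29
p=arm.grab_frame("wrist");X=cloud(p);m=p["range_z"]>0
k=m&(X[...,2]>.186)&(X[...,2]<.203)&(np.hypot(X[...,0]-.626,X[...,1]-.192)<.036)&(X[...,0]>.63)
q=X[k];print(len(q),np.median(q[:,2]))
h=cv2.convexHull(q[:,:2].astype(np.float32))[:,0]; h=h[h[:,0]>.636]
r=least_squares(lambda c:np.hypot(*(h-c).T)-.029,[.626,.192],loss="soft_l1",f_scale=.001);print(r.x,np.abs(r.fun).max())
E
```

```text
.212,.23,.626,.192,.026 3043 [0.6363 0.1887 0.2204] mid [0.6269 0.1885 0.221 ] rect ((0.6281121373176575, 0.186026930809021), (0.04336912930011749, 0.03844118490815163), 15.760909080505371) 168.29160351816066 [0.0073 0.0074] zmed 0.22080561728889184
.185,.203,.626,.192,.033 4108 [0.6439 0.187  0.1962] mid [0.6388 0.1904 0.194 ] rect ((0.6414172053337097, 0.1877831518650055), (0.05926479399204254, 0.028881801292300224), 78.41985321044922) 77.8174996975685 [0.0069 0.0154] zmed 0.1972640639029242
3917 0.1977245051711471
[0.62767412 0.19100583] 0.00033621879162194085
```

```bash
python3 -m inch '.11 .035 -.3 0 0 -.05;0 0 -.4 0 0 0;0 0 0 0 0 0;0 0 0 0 0 0'; python3 st.py; python3 -m inch '0 0 -.1 0 0 0;0 0 -.1 0 0 0;0 0 0 0 0 0'; python3 st.py
```

```text
t: 21.95
eef_pos: [0.6301, 0.1936, 0.1798]
ee_rot: [1.202, 1.57, -2.154]
force: [0.1, 0.2, -2.6]
width: 0.0127
t 21.95 pos [0.6301 0.1936 0.1798] x [-0.0003 -0.0004 -1.    ] jaw -102.26822642894335 q [ 0.5935  0.3638 -0.0899  0.0002 -1.1176  0.7631] F [ 0.1269  0.1521 -2.648 ] w 0.012663309554449555
t: 22.32
eef_pos: [0.6298, 0.1936, 0.1738]
ee_rot: [0.558, 1.57, -2.798]
force: [1.0, -0.4, -2.4]
width: 0.0128
t 22.325 pos [0.6298 0.1936 0.1738] x [-0.0004 -0.0002 -1.    ] jaw -102.27710697905815 q [ 0.5935  0.368  -0.098  -0.0001 -1.1053  0.7631] F [ 0.9689 -0.3783 -2.4218] w 0.012791355686603771
```

```bash
python3 -m inch '0 0 -.08 0 0 0;0 0 -.08 0 0 0;0 0 0 0 0 0;0 0 0 0 0 0'; python3 st.py; python3 -m inch '0 0 -.09 0 0 0;0 0 0 0 0 0;0 0 0 0 0 0'; python3 st.py
```

```text
t: 22.82
eef_pos: [0.6302, 0.1937, 0.1697]
ee_rot: [-2.621, 1.57, 0.307]
force: [-0.5, 0.8, 1.6]
width: 0.0128
t 22.825 pos [0.6302 0.1937 0.1697] x [ 0.0005  0.0002 -1.    ] jaw -102.26886257193728 q [ 0.5935  0.3711 -0.1034  0.0002 -1.0959  0.7631] F [-0.4515  0.8191  1.5812] w 0.012835758433232569
t: 23.2
eef_pos: [0.6302, 0.1937, 0.1669]
ee_rot: [-2.712, 1.57, 0.215]
force: [-0.3, -0.7, 3.0]
width: 0.0125
t 23.2 pos [0.6302 0.1937 0.1669] x [ 0.0005  0.0001 -1.    ] jaw -102.27365547711867 q [ 0.5934  0.3733 -0.1068  0.0002 -1.0903  0.7631] F [-0.2966 -0.6786  2.9733] w 0.012542186916566334
```

```bash
python3 -m inch '0 0 .02 0 0 0;0 0 0 0 0 -.5;0 0 0 0 0 -1;0 0 0 0 0 -1;0 0 0 0 0 -1;0 0 0 0 0 -.5;0 0 0 0 0 0'; python3 st.py;  python3 -m inch '0 0 0 0 0 -1;0 0 0 0 0 -1;0 0 0 0 0 -1;0 0 0 0 0 -1;0 0 0 0 0 0;0 0 0 0 0 0'; python3 st.py; python3 -c "
from station import arm;print(arm.get_state()['moment'])"
```

```text
t: 24.08
eef_pos: [0.6305, 0.1938, 0.1674]
ee_rot: [-2.274, 1.57, 0.305]
force: [0.9, -0.1, 3.1]
width: 0.0124
t 24.075 pos [0.6305 0.1938 0.1674] x [ 0.0009  0.0003 -1.    ] jaw -122.25349761630042 q [ 0.5934  0.373  -0.1059  0.0003 -1.091   0.4144] F [ 0.8546 -0.0862  3.1188] w 0.01243937456981765
t: 24.82
eef_pos: [0.6303, 0.1937, 0.1673]
ee_rot: [-1.871, 1.57, 0.36]
force: [1.2, -0.6, 2.4]
width: 0.0129
t 24.825 pos [0.6303 0.1937 0.1673] x [ 0.0005  0.0002 -1.    ] jaw -142.146044630845 q [ 0.5934  0.373  -0.1061  0.0001 -1.0911  0.0673] F [ 1.1768 -0.643   2.3522] w 0.012850885165187903
[ 0.07659239 -0.1483079  -0.07772591]
```

Turned 40° with no stop felt yet. I'll go on gently in small steps.

```bash
python3 -m inch '0 0 0 0 0 -.6;0 0 0 0 0 0;0 0 0 0 0 0'; python3 st.py; python3 -c "
from station import arm;print(arm.get_state()['moment'])"; python3 wl.py w7 .18,.197,.63,.193,.026; python3 sl.py s8
```

```text
t: 25.2
eef_pos: [0.6302, 0.1937, 0.1673]
ee_rot: [-1.81, 1.57, 0.368]
force: [1.2, 0.5, 2.0]
width: 0.0129
t 25.2 pos [0.6302 0.1937 0.1673] x [ 0.0003  0.0001 -1.    ] jaw -145.17862649243838 q [ 0.5934  0.373  -0.1062  0.0001 -1.0912  0.0143] F [1.2356 0.5021 2.0465] w 0.012889051444978896
[ 0.06009976 -0.24027494 -0.07205422]
.18,.197,.63,.193,.026 2936 [0.6358 0.1841 0.1872] mid [0.6324 0.1917 0.1885] rect ((0.634158194065094, 0.19259561598300934), (0.030711708590388298, 0.043942347168922424), 13.03277587890625) 123.45203772603162 [0.0071 0.0074] zmed 0.18731746718980938
bleed_wing 0.6 488 80 [0.6035 0.0665 0.1553] [0.6023 0.0655 0.1525]
cap_bar 0.7 282 294 [0.6295 0.1907 0.1883] [0.5826 0.2554 0.046 ]
```

View pics/s8.png

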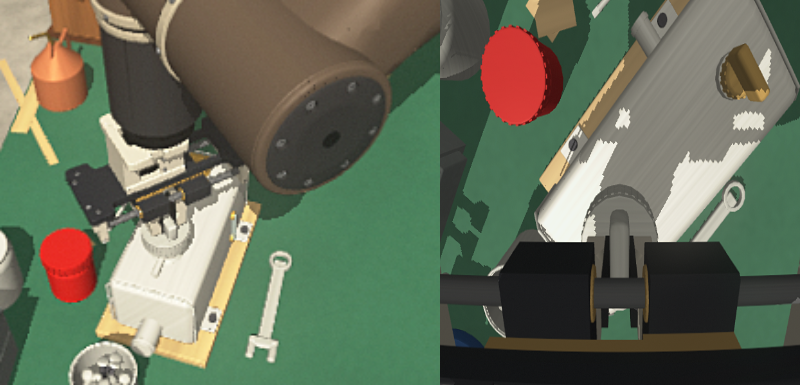

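```bash
python3 -m inch '0 0 0 0 0 -.5;0 0 0 0 0 0;0 0 0 0 0 0;0 0 0 0 0 0'; python3 st.py; python3 -c "
from station import arm;print(arm.get_state()['moment'])"; python3 wl.py w9 .148,.17,.605,.066,.03 .182,.197,.63,.193,.026|cut -c1-330
python3 - <<'E'
from h import *
from scipy.optimize import least_squares
p=arm.grab_frame("wrist");X=cloud(p);m=p["range_z"]>0
k=m&(X[...,2]>.155)&(X[...,2]<.168)&(np.hypot(X[...,0]-.63,X[...,1]-.193)<.036)
q=X[k];print(len(q),np.median(q[:,2]))
h=cv2.convexHull(q[:,:2].astype(np.float32))[:,0]; n=np.array([.82,-.57]); h=h[(h-[.63,.193])@n>.012]
r=least_squares(lambda c:np.hypot(*(h-c).T)-.029,[.63,.193],loss="soft_l1",f_scale=.001);print(r.x,np.abs(r.fun).max())
E
```

```text
t: 26.05
eef_pos: [0.6301, 0.1937, 0.1672]
ee_rot: [-1.724, 1.571, 0.41]
force: [2.6, 0.3, 2.3]
width: 0.013
t 26.05 pos [0.6301 0.1937 0.1672] x [ 0.0002  0.0001 -1.    ] jaw -147.74405333854617 q [ 0.5935  0.3731 -0.1062  0.     -1.0913 -0.0305] F [2.6147 0.3074 2.2564] w 0.013018446178189634
[ 0.1615472  -0.51463282  0.11281551]
.148,.17,.605,.066,.03 1717 [0.6041 0.0666 0.1539] mid [0.6029 0.0658 0.1526] rect ((0.603083074092865, 0.06600511819124222), (0.009573336690664291, 0.03194737806916237), 77.63174438476562) 167.3316368462137 [0.0026 0.0091] zmed 0.15446901946047342
.182,.197,.63,.193,.026 2803 [0.6353 0.184  0.1875] mid [0.6323 0.1917 0.1895] rect ((0.6338567733764648, 0.1924341470003128), (0.030489126220345497, 0.044261690229177475), 11.39880084991455) 121.63627852944506 [0.0069 0.0074] zmed 0.18739325040083346
bleed_wing 0.65 484 71 [0.602  0.0654 0.154 ] [0.6008 0.0648 0.1525]
cap_bar 0.62 279 294 [0.6311 0.191  0.1887] [0.5879 0.2586 0.046 ]
3868 0.16369667188234513
[0.63071482 0.19163031] 0.00053081401689423
```

The moment rose as the first stop was met at about 45.5°. The cap is centred within about 1 mm, its rim is about 10 mm below the flange top, and the wing is still home. Handing in.

```bash
python3 -c "
from station import arm;print(arm.job_done())"
```

```text
the job is handed in; nothing more can be done
None
```

The job is handed in at about 26 s of the allowed 59 s. The bleed cap is screwed home and the pressure cap is held, still gripped, at the half-way stop. No verdict was reported.

**Bleed cap:** I turned the wing clockwise about 67° until the moment rose to 0.66 N m against the stop. The last look put the wing at 167.3° to 167.7°, in line with the tank's x axis within about 1°.

**Pressure cap:**
- **Fitting:** I picked up the steel cap, not the blue or purple ones. It went down through the notches without resistance beyond the spring.
- **Turn:** about 45.5° clockwise from the notches. I felt the first stop as a small moment rise, from about -0.07 to +0.11 N m, and did not press past it.
- **Position:** the rim is about 10 mm below the flange top, and the centre is about 1 mm from the neck axis. The tool stayed vertical. The grip is set to 40 N on the 13 mm bar.

**Disagreements:**
- In the hand, the camera put the cap's centre about 2 mm from the tool point. I placed it between the two readings, and the skirt went over the flange freely.
- The wrist-camera rectangle fit of the bar was distorted by the fingers, so I took the bar's angle from the jaws.
- I kept clear of the other things on the bench but did not measure them again at the end.

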